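# Load the sample cartridge and clamp it home

## Robot

A 6-joint arm with a two-finger parallel gripper is mounted at the origin on the work surface. World frame = base frame: x ahead of the robot, y to its left, z up, the work surface at z = 0. Lengths are in m, angles in rad, forces in N, time in s.
With the tool pointing down it reaches from about 0.375 to 0.825 m from the base axis. Payload 5.5 kg.
Tool frame: the origin (TCP) lies midway between the tips of the shut fingers; the grasp point (between the pads) lies 19 mm behind it (manip.tcp_to_grasp is the distance from the TCP to the grasp point, in m); x points along the fingers, y is the direction in which the jaws open and shut, and the axes are right-handed (so a half turn about x gives the same grasp; the last joint's range is limited). The gripper opens to 85 mm and grips with 20 to 120 N. Pads are 22 mm wide; open, the fingers measure 114 mm over their backs; the gripper's body (76 mm by 85 mm) begins 54 mm behind the grasp point. The pads swing forward as they close: fully open they stand 13 mm farther back than shut.
Start: joints at [1.142, 0.314, -0.047, 1.21, 0, 1.571], TCP at [0.249, 0.546, 0.231] pointing down, gripper open.
Joint ranges: [-2.67, 2.67], [-0.69, 1.73], [-1.03, 1.25], [-2.08, 2.16], [-1.42, 1.45], [-3.14, 3.14]. Speed limits (rad/s): [2.39, 2.39, 3.01, 3.14, 3.14, 3.14].

## Interface

Orientations are given as a rotation vector (axis times angle).
In Python, from rig import manip gives the robot as it stands.
- The arm moves only by the tool carry_out, never from a script. Its argument "increments" is text: rows parted by semicolons, each of 7 numbers parted by spaces: the shift along the tool's x, y, z in m, then the turn, a rotation vector about the tool's x, y, z in degrees, then the finger opening in m, from 0 to 0.0854. A call has 1 to 10 rows; each row is the pose to reach, as a shift and turn from the pose commanded when the call began, along the tool's axes at that moment; what a row does not reach only later rows make up. A row lasts 1/10 s, in which the tool goes at most 50 mm and 8.59 degrees, less where a joint would pass 70% of its speed; a pose out of reach is approached as far as the arm can. A call with a gripper value outside its range is refused whole. The fingers move at their own pace and stop on an object; "newtons" is the grip in N (left out, the last holds). Time passes only in rows, so rows that repeat a pose let the fingers close. It gives the time, the measured TCP pose, the force and the opening at its end, in the units of the state.
- manip.observe(): the state, without advancing time (a new reading comes with each control period).
- manip.grab_frame(name): name is "scene" or "top"; returns a dict with "pixels" (384x512x3 uint8, blue, green, red), "fx", "fy", "cx", "cy" (pixels), "dist_coeffs" ([k1, k2, p1, p2, k3] as OpenCV has them; the pictures are not rectified), "R" (3x3) and "t" (3): a world point X has camera coordinates R X + t. Camera axes: x right, y down, z forward; pixel columns grow to the right and rows downward; lengths in m; the calibration is good to about 2 mm. A picture is of the moment at which its call begins. There is no depth.
- manip.job_done(): hands the job in, once; it reports no verdict.
Trained networks look in the newest picture that a camera, given by its name, has taken for a name from the list of things; names that differ only in an ending like _2 or _b are one class to them, and where a whole thing is asked for, a point or a joint stands for the part that bears it (a point fixed in the world has none). Each returns a list of dicts, best first, with "conf" (0 to 1); they miss things now and then, are a little off and sometimes report something else, mostly with a low value. They report only what shows in the picture. A call takes as long as a camera call. They do not tell look-alikes from the thing itself.
- manip.masks_of(name, camera): "region" (384x512 bool, what is visible of it) and "box" ([left, top, width, height] in pixels, round what is visible of it).
The state is a dict: "clock": time; "qpos": joint angles; "dq": joint speeds; "joint_torque": joint torques, N m; "eef_pos": TCP position; "tool_rot": TCP orientation; "contact_force": force on the tool from outside, world axes, zero at the start; "moment": the same for the moment, N m; "gripper_width": finger opening in m.
Only numpy, scipy, OpenCV 4.12 (cv2) and the standard library are available. Lean on these libraries where they do the work, as an engineer would, in place of code of your own. Each camera call takes 0.05 s, during which the arm holds its last target. There are 200 camera calls.

## Task

Stand the tall sample cartridge upright in the cradle pocket of the analyser and let go of it there, then swing the open hinged clamp over and press its handle down until you feel that it has driven the cartridge fully home against its stop; the clamp's screw spindle is set a little differently each time. Let the clamp do the driving, never pushing the cartridge down into its connector by hand, never press on the analyser or its clamp with more than 25 N, and leave the other things on the bench where they are.

Things in the scene. Friction and masses are not known exactly. Their poses are not given: they have to be found in the camera images.
- cartridge: The cartridge to load: upright off-white rectangular plastic block, 30 mm (its x) by 50 mm (its y) by 60 mm high, about 100 g, standing loose on the bench. Origin: centre of its underside, z up. The cassette is the same in plan but only 28 mm high. It fits the cradle either way round.
- analyser: White low instrument fixed to the bench. Origin: under the cradle's centre at bench level, z up; y runs from its flat screen (-y end) to the clamp's hinge (+y end). Flat deck 52 mm above the bench, x -85 to 85, y -100 to 100 mm; beyond it the screen to y = -170, 58 mm high, and a ridge to y = 130, 60 mm high. Two hinge posts, 116 mm high, at x = 17 to 27 mm either side, y = 63 to 87 mm.
- cradle (a point): Centre of the cradle pocket's mouth, level with the deck (52 mm above the bench); axes as the analyser's. The pocket is 32.4 mm (x) by 52.4 mm (y), upright walls, with a 2 mm chamfer round its mouth.
- rest (a point): Centre of the top of the black connector block in the pocket as it starts, 12 mm below the mouth, 40 mm above the bench: the cartridge's underside rests here when placed. The block gives way downward only under about 11 N, rising to 14 N, and stays where it is pushed. Home is 8 mm lower: cartridge underside 32 mm above the bench.
- clamp (a joint): Angle of the clamp in rad: 0 arm level, 1.57 upright, at most 2.3 leaning back away from the cradle. It starts open at 1.8 to 2.2. A stiff hinge: it stays where it is left and takes about 1 to 2 N at the handle to move. Shut means pressed down until the cartridge is at its stop: that angle depends on the setting of the spindle and lies between 0.03 and 0.14.
- clamp_hinge (a point): Middle of the clamp's hinge pin: 75 mm from the cradle's centre towards the analyser's +y, 106 mm above the bench. The pin runs along the analyser's x.
- clamp_handle (a point): Centre of the clamp's black cross bar handle, 140 mm from the hinge pin: round, 14 mm in diameter, 70 mm long along the analyser's x, on an aluminium arm 26 mm wide, 10 mm thick. With the arm level it is at the analyser's y = -65 mm, 106 mm above the bench. Pressed down from above, it needs about 7 to 13 N to drive the cartridge home; then a hard stop is felt.
- spindle_axis (a point): Where the screw spindle crosses the clamp's arm, 75 mm from the hinge pin. Its rounded rubber foot (18 mm) below the arm presses on the cartridge's top; its black knob (22 mm) stands up to 20 mm above the arm. It is screwed in differently each time, over 8 mm, and is left as it is: so the foot meets the placed cartridge at a clamp angle of 0.13 to 0.25, and home is 0.11 rad farther.
- cassette: Bystander: low cassette, 30 by 50 by 28 mm, like the cartridge but half as high. Origin: centre of its underside.
- bottle: Bystander: small amber bottle, 42 mm in diameter, 75 mm high. Origin: centre of its underside.
- tube_rack: Bystander: white tube rack, 70 by 150 mm, 53 mm high with its tubes. Origin: centre of its underside.
- tip_box: Bystander: grey box of pipette tips, 85 by 120 by 50 mm. Origin: centre of its underside.
- dishes: Bystander: stack of three clear dishes, 92 mm in diameter, 47 mm high. Origin: centre of its underside.
Things that resemble listed ones, but are neither listed nor needed, are in the scene too. Leave any purple, red or yellow look-alike of the cartridge alone.

How it is judged:
By the outcome, as a careful person would: the job done as asked, in the order asked, and still so for the second after the job is handed in, with the robot touching nothing.
It also fails if it takes over 61 s, if anything falls off the work surface, if the arm or the gripper's body presses on something with over 40 N, if the wrist force passes 120 N, or if a joint passes its speed limit or range.

## Working session

There is one attempt and no reset: what is moved stays moved. The work goes in short steps, Python scripts to look and compute and a tool call to move; the robot and the scene stay as the last step left them, time stands still between calls to the robot, and variables do not carry over. Pictures are saved under pics/ and viewed, about 8 in all and at most 12, crops included, and the job is handed in when it is done.

Besides the shell and the picture viewer there is one more tool, called after "Emit:" as name(argument=value, ...) on one line, values as JSON. carry_out: Moves the arm, as the interface text tells. Its arguments: {"type":"object","properties":{"increments":{"type":"string"},"newtons":{"type":"number"}},"required":["increments"]}

```bash
ls; mkdir -p pics
python3 - <<'E'
from rig import manip
import cv2, numpy as np
print({k:np.round(v,3).tolist() for k,v in manip.observe().items()})
for c in ["scene","top"]:
    f=manip.grab_frame(c); np.savez(f"{c}.npz",**f)
    cv2.imwrite(f"pics/{c}0.png",cv2.resize(f["pixels"],(800,600)))
    print(c,f["fx"],f["cx"],f["cy"],np.round(f["dist_coeffs"],3),np.round(f["R"],3).tolist(),np.round(f["t"],3))
    for n in ["cartridge","analyser","clamp_handle","cassette","spindle_axis"]:
        print(n,[(round(d["conf"],2),d["box"]) for d in manip.masks_of(n,c)][:4])
E
```

```text
pics
{'clock': 0.0, 'qpos': [1.142, 0.314, -0.048, 1.21, 0.0, 1.571], 'dq': [0.0, -0.001, 0.001, -0.0, -0.002, 0.0], 'joint_torque': [0.0, -53.959, 33.975, 0.019, -0.0, 0.0], 'eef_pos': [0.249, 0.545, 0.23], 'tool_rot': [0.335, 1.545, -0.338], 'contact_force': [0.185, -1.124, -0.617], 'moment': [0.006, 0.005, -0.047], 'gripper_width': 0.085}
scene 479.38031007078393 251.30279335079115 185.53085121297494 [-0.111  0.     0.     0.     0.   ] [[0.402, 0.916, 0.019], [0.539, -0.22, -0.813], [-0.74, 0.337, -0.582]] [-0.218 -0.282  1.747]
cartridge [(0.96, [175.5, 196.3, 24.3, 29.0]), (0.91, [141.9, 194.5, 14.2, 35.4]), (0.81, [206.8, 179.6, 21.0, 29.8]), (0.77, [177.8, 230.2, 22.4, 27.9])]
analyser [(0.58, [239.7, 91.1, 128.5, 111.8])]
clamp_handle [(0.69, [242.2, 90.7, 127.3, 112.1]), (0.63, [328.2, 88.1, 41.4, 57.0])]
cassette [(0.65, [121.9, 193.2, 19.3, 17.9])]
spindle_axis [(0.74, [326.7, 90.8, 39.7, 51.9])]
top 429.3946848158209 255.98743773547614 192.25393072756452 [-0.067  0.     0.     0.     0.   ] [[0.013, -1.0, -0.02], [-0.996, -0.011, -0.089], [0.089, 0.021, -0.996]] [-0.04   0.62   1.236]
cartridge [(0.83, [336.9, 204.0, 13.9, 21.4]), (0.81, [315.8, 151.8, 20.6, 17.8]), (0.62, [303.0, 190.5, 21.7, 15.6]), (0.61, [276.3, 201.7, 11.3, 20.3])]
analyser [(0.73, [112.4, 206.6, 43.0, 21.8]), (0.63, [108.7, 193.6, 137.6, 61.5])]
clamp_handle [(0.74, [111.6, 203.2, 42.1, 29.7])]
cassette [(0.77, [345.5, 233.2, 19.7, 15.0])]
spindle_axis [(0.57, [302.9, 191.0, 19.4, 14.6]), (0.56, [107.4, 205.3, 50.5, 26.7])]
```

View pics/scene0.png

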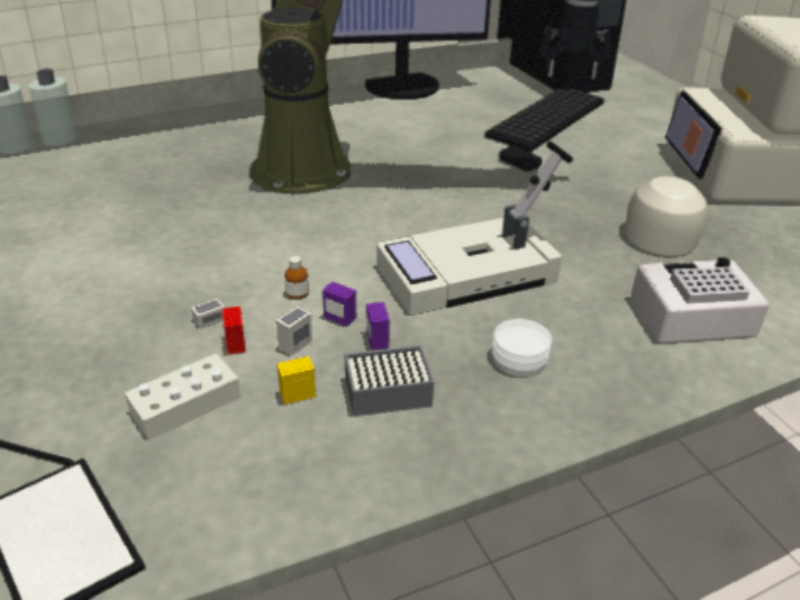

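View pics/top0.png

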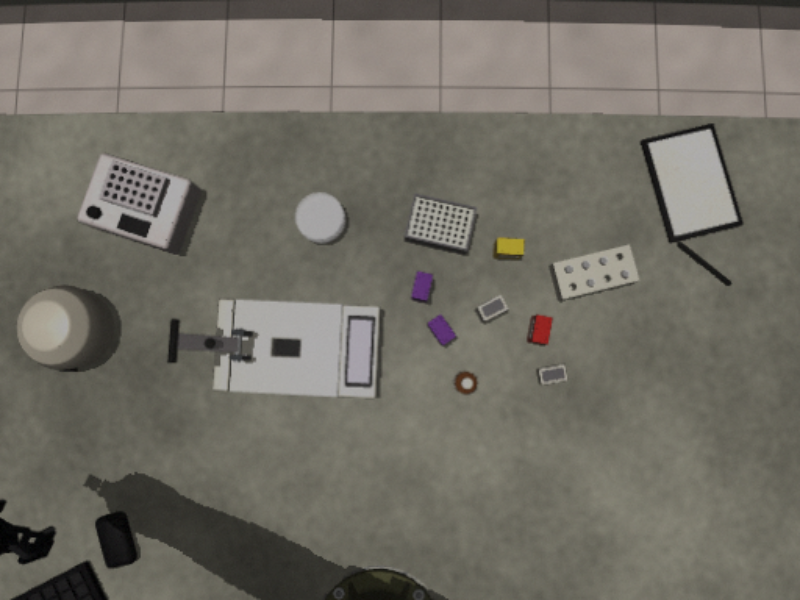

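Run:
```python
import cv2, numpy as np
s=np.load("scene.npz")["pixels"]; t=np.load("top.npz")["pixels"]
def crop(i,x,y,w,h,W,H): return cv2.resize(i[y:y+h,x:x+w],(W,H),interpolation=cv2.INTER_CUBIC)
a=crop(t,100,180,150,84,800,448)
b=crop(s,232,85,136,120,680,600)
cv2.imwrite("pics/ct.png",a); cv2.imwrite("pics/cs.png",b)
```

```text
(no output)
```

View pics/ct.png

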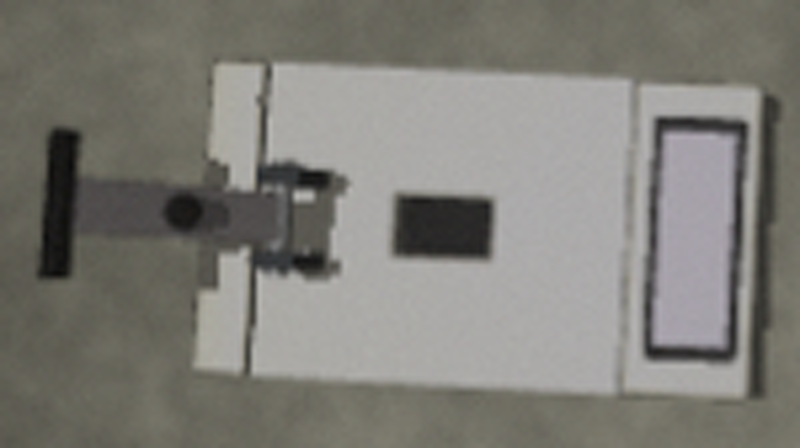

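View pics/cs.png

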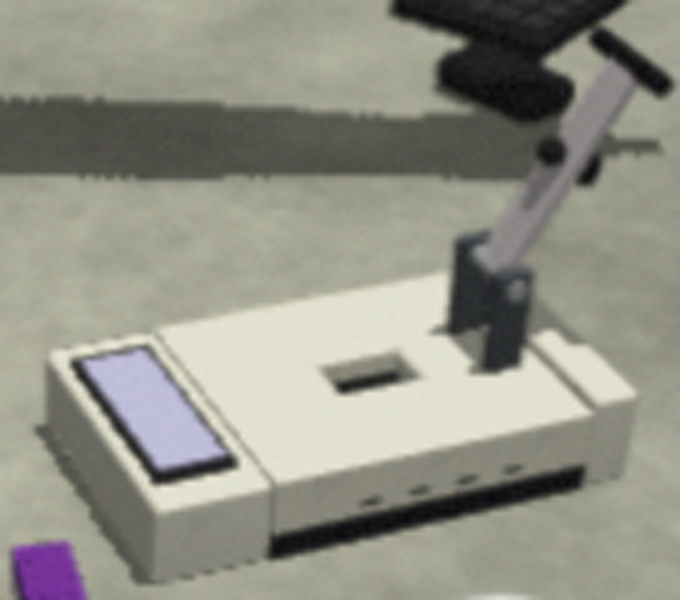

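```bash
cat > h.py <<'E'
import cv2, numpy as np
from scipy.optimize import least_squares, minimize
def cam(c):
    f=np.load(f"{c}.npz"); return dict(f)
def proj(f,X):
    K=np.array([[f["fx"],0,f["cx"]],[0,f["fy"],f["cy"]],[0,0,1.]],float)
    return cv2.projectPoints(np.atleast_2d(np.asarray(X,float)),cv2.Rodrigues(f["R"])[0],np.asarray(f["t"],float),K,np.asarray(f["dist_coeffs"],float))[0][:,0]
def place(p,X):
    c,s=np.cos(p[2]),np.sin(p[2]); X=np.atleast_2d(np.asarray(X,float))
    return np.c_[p[0]+c*X[:,0]-s*X[:,1],p[1]+s*X[:,0]+c*X[:,1],X[:,2]]
def box(w,d,z0,z1): return np.array([[i*w/2,j*d/2,k] for i in(-1,1) for j in(-1,1) for k in(z0,z1)])
def hullmask(f,P,S=8):
    m=np.zeros((384*S,512*S),np.uint8)
    q=(proj(f,P)+.5)*S-.5
    cv2.fillConvexPoly(m,cv2.convexHull(np.round(q).astype(np.int32)),1); 
    return m.reshape(384,S,512,S).mean((1,3))
E
python3 - <<'E'
from h import *
from rig import manip
T,S=cam("top"),cam("scene")
for f in (T,S): print("campos",np.round(-f["R"].T@f["t"],3))
tp=lambda u,v:(100+(u+.5)/5.3333-.5,180+(v+.5)/5.3333-.5)
sp=lambda u,v:(232+(u+.5)/5-.5,85+(v+.5)/5-.5)
L=[(T,tp(443,227),(0,0,52)),(T,tp(762,88),(85,-170,58)),(T,tp(748,398),(-85,-170,58)),(T,tp(215,63),(85,130,60)),(T,tp(195,371),(-85,130,60)),
(S,sp(153,515),(85,-170,58)),(S,sp(152,580),(85,-170,0)),(S,sp(48,357),(-85,-170,58)),(S,sp(636,395),(85,130,60)),(S,sp(373,371),(0,0,52))]
def res(p,L=L): return np.concatenate([proj(f,place(p,np.array(X)/1e3))[0]-uv for f,uv,X in L])
for n,LL in (("both",L),("top",L[:5]),("scene",L[5:])):
    r=least_squares(lambda p:res(p,LL),[.45,.25,0],loss="soft_l1"); print(n,np.round(r.x,4)); print(np.round(r.fun.reshape(-1,2),1).tolist())
    if n=="both": A=r.x
# handle -> clamp angle
r=least_squares(lambda q:(proj(T,place(A,[0,.075-.14*np.cos(q[0]),.106+.14*np.sin(q[0])]))[0]-tp(58,204)),[2.]);print("clamp",r.x,r.fun)
# cartridge
ms=[(S,min(manip.masks_of("cartridge","scene"),key=lambda d:np.hypot(d["box"][0]-175.5,d["box"][1]-196))["region"]),
    (T,min(manip.masks_of("cartridge","top"),key=lambda d:np.hypot(d["box"][0]-303,d["box"][1]-190))["region"])]
for n,mm in (("both",ms),("scene",ms[:1]),("top",ms[1:])):
  def cost(p): return sum(np.abs(hullmask(f,place(p,box(.03,.05,0,.06)))-m).sum()/m.sum() for f,m in mm)
  best=min((minimize(cost,[.45,-.2,y],method="Nelder-Mead",options=dict(initial_simplex=[[.45,-.2,y],[.48,-.2,y],[.45,-.17,y],[.45,-.2,y+.3]])) for y in np.arange(0,3.1,.5)),key=lambda r:r.fun)
  print(n,np.round(best.x,4),round(best.fun,3))
E
```

```text
campos [ 0.508 -0.059  1.285]
campos [ 1.533 -0.451  0.792]
both [ 0.5292  0.1763 -0.0347]
[[0.2, -0.1], [0.6, -0.8], [0.3, 0.7], [-0.1, -0.9], [-0.4, 0.3], [0.7, -2.7], [0.2, 1.7], [-1.0, -3.1], [1.1, -0.4], [-0.7, -0.0]]
top [ 0.5288  0.1766 -0.0322]
[[0.1, 0.1], [0.4, -0.8], [0.2, 0.7], [-0.3, -0.7], [-0.5, 0.6]]
scene [ 0.5319  0.1747 -0.0341]
[[0.6, -2.0], [0.0, 2.4], [-1.2, -2.5], [1.2, 0.2], [-0.7, 0.5]]
clamp [2.14348874] [ 0.00395927 -0.0982509 ]
both [ 0.411  -0.0279  1.2113] 3.498
scene [-1.9177  0.711  -0.1052] 1.0
top [ 0.5287 -0.0543 -0.8185] 1.894
```

Run:
```python
from h import *
from rig import manip
T,S=cam("top"),cam("scene")
def pk(n,c,x,y): 
    d=min(manip.masks_of(n,c),key=lambda d:np.hypot(d["box"][0]-x,d["box"][1]-y)); print(c,d["box"],d["region"].sum()); return d["region"]
ms=[(S,pk("cartridge","scene",175.5,196)),(T,pk("cartridge","top",303,190))]
for n,mm in (("both",ms),("scene",ms[:1]),("top",ms[1:])):
  def cost(p): return sum(np.abs(hullmask(f,place(p,box(.03,.05,0,.06)))-m).sum()/m.sum() for f,m in mm)
  best=min((minimize(cost,[.6,-.225,y],method="Nelder-Mead",options=dict(initial_simplex=[[.6,-.225,y],[.62,-.225,y],[.6,-.205,y],[.6,-.225,y+.3]])) for y in np.arange(0,3.1,.5)),key=lambda r:r.fun)
  print(n,np.round(best.x,4),round(best.fun,3))
```

```text
scene [175.5, 196.3, 24.3, 29.0] 523
top [303.0, 190.5, 21.7, 15.6] 209
both [ 0.6059 -0.2011  0.4914] 0.224
scene [ 0.6066 -0.2032  0.5872] 0.082
top [ 0.6057 -0.2     3.6375] 0.087
```

```bash
cat >> h.py <<'E'
from scipy.spatial.transform import Rotation as Ro
def inc(pos,phi,tilt=0):
    "increments (m, deg, tool axes) from the measured pose to TCP pos, tool down, jaws along phi (mod pi)"
    from rig import manip
    o=manip.observe(); R0=Ro.from_rotvec(o["tool_rot"]); best=None
    for p in (phi,phi+np.pi):
        c,s=np.cos(p),np.sin(p); R1=Ro.from_matrix(np.array([[0,c,s],[0,s,-c],[-1,0,0]]))
        w=(R0.inv()*R1).as_rotvec(degrees=True)
        if best is None or np.linalg.norm(w)<np.linalg.norm(best): best=w
    print("t",round(o["clock"],2),"pos",np.round(o["eef_pos"],4),"F",np.round(o["contact_force"],1),"w",round(o["gripper_width"],4),"q6",np.round(o["qpos"][5],2))
    print("inc",np.round(R0.inv().apply(np.asarray(pos)-o["eef_pos"]),4),np.round(best,2))
E
python3 -c "
from h import *
inc([.606,-.2015,.17],.54)"
```

```text
t 0.8 pos [0.2495 0.5457 0.2313] F [ 0.1 -0.3 -0.5] w 0.0855 q6 1.57
inc [ 0.0613 -0.5313  0.6349] [34.49 -0.   -0.  ]
```

Emit:
carry_out(increments="0.03 -0.265 0.317 17 0 0 0.085;0.03 -0.265 0.317 17 0 0 0.085;0.03 -0.265 0.317 17 0 0 0.085;0.03 -0.265 0.317 17 0 0 0.085;0.03 -0.265 0.317 17 0 0 0.085;0.0613 -0.5313 0.6349 34.5 0 0 0.085;0.0613 -0.5313 0.6349 34.5 0 0 0.085;0.0613 -0.5313 0.6349 34.5 0 0 0.085;0.0613 -0.5313 0.6349 34.5 0 0 0.085;0.0613 -0.5313 0.6349 34.5 0 0 0.085", newtons=30)

```text
clock: 1.8
eef_pos: [0.465, 0.0938, 0.1948]
tool_rot: [0.804, 1.417, -0.802]
contact_force: [0.0, -0.0, -0.5]
gripper_width: 0.0851
```

```bash
python3 -c "
from h import *
inc([.606,-.2015,.17],.54)"
```

```text
t 1.8 pos [0.465  0.0938 0.1948] F [ 0.  -0.  -0.5] w 0.0851 q6 1.23
inc [ 0.0249 -0.0308  0.3258] [-0.01  0.01 -0.06]
```

Emit:
carry_out(increments="0.025 -0.031 0.326 0 0 0 0.085;0.025 -0.031 0.326 0 0 0 0.085;0.025 -0.031 0.326 0 0 0 0.085;0.025 -0.031 0.326 0 0 0 0.085;0.025 -0.031 0.326 0 0 0 0.085;0.025 -0.031 0.326 0 0 0 0.085;0.025 -0.031 0.326 0 0 0 0.085;0.025 -0.031 0.326 0 0 0 0.085;0.025 -0.031 0.326 0 0 0 0.085")

```text
clock: 2.7
eef_pos: [0.6049, -0.2002, 0.1691]
tool_rot: [0.804, 1.418, -0.804]
contact_force: [-0.1, 0.7, -1.0]
gripper_width: 0.085
```

```bash
python3 -c "
from h import *
inc([.606,-.2015,.026],.54)"
```

```text
t 2.7 pos [ 0.6049 -0.2002  0.1691] F [-0.1  0.7 -1. ] w 0.085 q6 0.71
inc [0.1431 0.0003 0.0019] [-0.07 -0.06  0.02]
```

Emit:
carry_out(increments="0.05 0 0.002 0 0 0 0.085;0.09 0 0.002 0 0 0 0.085;0.12 0 0.002 0 0 0 0.085;0.143 0 0.002 0 0 0 0.085;0.143 0 0.002 0 0 0 0.085;0.143 0 0.002 0 0 0 0.02;0.143 0 0.002 0 0 0 0.02;0.143 0 0.002 0 0 0 0.02;0.143 0 0.002 0 0 0 0.02;0.143 0 0.002 0 0 0 0.02", newtons=30)

```text
clock: 3.7
eef_pos: [0.6074, -0.202, 0.0282]
tool_rot: [0.803, 1.415, -0.802]
contact_force: [-0.8, 0.3, 6.3]
gripper_width: 0.0297
```

Emit:
carry_out(increments="0 0 0 0 0 0 0.02;0 0 0 0 0 0 0.02;0 0 0 0 0 0 0.02")

```text
clock: 4.0
eef_pos: [0.6074, -0.2019, 0.0282]
tool_rot: [0.803, 1.415, -0.802]
contact_force: [-0.3, 1.1, 6.2]
gripper_width: 0.0298
```

Emit:
carry_out(increments="-0.05 0 0 0 0 0 0.02;-0.1 0 0 0 0 0 0.02;-0.12 0 0 0 0 0 0.02;-0.12 0 0 0 0 0 0.02")

```text
clock: 4.4
eef_pos: [0.609, -0.2026, 0.1514]
tool_rot: [0.804, 1.41, -0.801]
contact_force: [0.3, 0.2, -0.7]
gripper_width: 0.0295
```

```bash
python3 -c "
from h import *
inc([.5292,.1763,.135],-.033)"
```

```text
t 4.4 pos [ 0.609  -0.2026  0.1514] F [ 0.3  0.2 -0.7] w 0.0295 q6 0.71
inc [ 0.0149  0.1261 -0.3662] [32.81  0.25 -0.38]
```

Emit:
carry_out(increments="0.015 0.126 -0.366 32.8 0.2 -0.4 0.02;0.015 0.126 -0.366 32.8 0.2 -0.4 0.02;0.015 0.126 -0.366 32.8 0.2 -0.4 0.02;0.015 0.126 -0.366 32.8 0.2 -0.4 0.02;0.015 0.126 -0.366 32.8 0.2 -0.4 0.02;0.015 0.126 -0.366 32.8 0.2 -0.4 0.02;0.015 0.126 -0.366 32.8 0.2 -0.4 0.02;0.015 0.126 -0.366 32.8 0.2 -0.4 0.02;0.015 0.126 -0.366 32.8 0.2 -0.4 0.02;0.015 0.126 -0.366 32.8 0.2 -0.4 0.02")

```text
clock: 5.4
eef_pos: [0.5251, 0.1775, 0.1303]
tool_rot: [1.227, 1.202, -1.238]
contact_force: [0.5, 0.9, -0.3]
gripper_width: 0.0297
```

Emit:
carry_out(increments="0 0 0 0 0 0 0.02;0 0 0 0 0 0 0.02;0 0 0 0 0 0 0.02")

```text
clock: 5.7
eef_pos: [0.5265, 0.1759, 0.1314]
tool_rot: [1.232, 1.199, -1.24]
contact_force: [-0.1, -0.5, -0.8]
gripper_width: 0.0296
```

Run:
```python
from h import *
from rig import manip
inc([.5292,.1763,.135],-.033)
for c in ("scene","top"):
    f=manip.grab_frame(c); np.savez(c+"1.npz",**f)
    for n in ("cartridge",):
        for d in manip.masks_of(n,c): print(c,round(d["conf"],2),d["box"])
s=np.load("scene1.npz")["pixels"]
cv2.imwrite("pics/s1.png",cv2.resize(s[60:200,232:368],(583,600),interpolation=cv2.INTER_CUBIC))
```

```text
t 5.7 pos [0.5265 0.1759 0.1314] F [-0.1 -0.5 -0.8] w 0.0296 q6 1.93
inc [-0.0036  0.0027 -0.0005] [-0.09 -0.07  0.44]
scene 0.9 [296.5, 122.5, 21.2, 22.8]
scene 0.76 [204.8, 180.8, 23.5, 28.7]
scene 0.65 [329.1, 86.0, 37.7, 58.0]
scene 0.61 [175.3, 232.3, 25.2, 27.1]
scene 0.61 [235.8, 190.2, 14.3, 32.7]
scene 0.59 [141.7, 196.2, 15.6, 31.2]
scene 0.58 [240.3, 88.7, 129.3, 109.7]
top 0.67 [272.7, 204.4, 16.9, 15.2]
top 0.63 [337.1, 204.1, 13.4, 17.8]
top 0.51 [315.1, 152.6, 20.7, 15.3]
top 0.5 [265.8, 175.3, 9.8, 17.8]
```

View pics/s1.png

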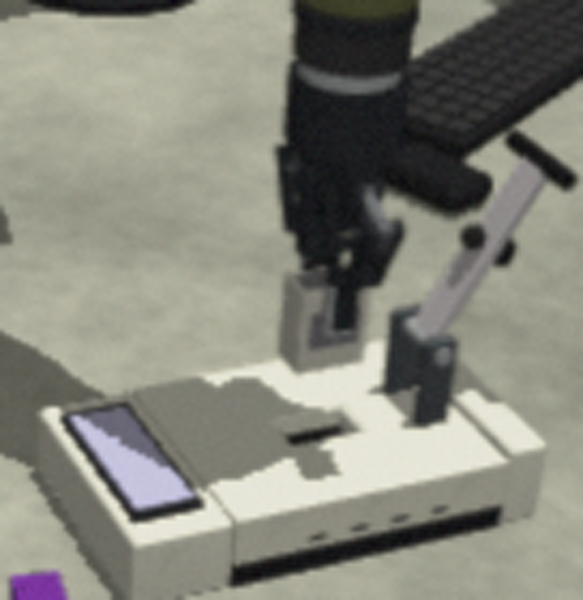

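Run:
```python
from h import *
f=cam("scene1"); s=583/136
sp=lambda u,v:np.array((232+(u+.5)/s-.5,60+(v+.5)/s-.5))
g=f["pixels"][115:150,290:325].astype(int).mean(2)
for r in range(18,35): print(115+r,g[r].astype(int).tolist())
P=place([.5265,.1759,-.033-.003],np.array([[-15,-25,0],[15,-25,0],[15,25,0]])/1e3); P[:,2]=.1032
print("pred",np.round(proj(f,P),1).tolist()); print("seen",[np.round(sp(*q),1).tolist() for q in((282,360),(307,372),(362,360))])
for d in ([.001,0,0],[0,.001,0],[0,0,.001]): print(proj(f,P[1]+d)-proj(f,P[1]))
```

```text
133 [165, 161, 165, 164, 164, 164, 155, 136, 100, 96, 96, 101, 112, 118, 111, 91, 84, 81, 94, 83, 35, 28, 25, 24, 39, 70, 105, 131, 148, 159, 162, 161, 135, 87, 68]
134 [165, 163, 163, 164, 161, 160, 156, 132, 100, 97, 98, 102, 113, 116, 101, 76, 72, 73, 91, 81, 38, 27, 26, 27, 37, 75, 110, 135, 151, 163, 166, 162, 131, 71, 50]
135 [164, 164, 165, 162, 161, 161, 152, 122, 100, 98, 96, 104, 115, 117, 100, 74, 68, 78, 88, 72, 33, 26, 25, 29, 43, 83, 112, 133, 156, 165, 166, 162, 129, 68, 45]
136 [163, 163, 164, 164, 165, 164, 150, 121, 98, 96, 98, 106, 120, 115, 96, 75, 74, 83, 88, 70, 40, 35, 35, 43, 55, 86, 118, 142, 161, 165, 166, 161, 127, 61, 50]
137 [161, 162, 163, 166, 169, 167, 150, 116, 97, 97, 97, 108, 119, 113, 90, 76, 74, 82, 94, 92, 74, 76, 88, 85, 80, 97, 124, 145, 162, 164, 164, 162, 126, 59, 42]
138 [159, 161, 165, 164, 167, 165, 151, 114, 99, 97, 97, 107, 121, 114, 91, 73, 71, 76, 84, 87, 83, 77, 76, 78, 79, 97, 126, 145, 160, 165, 168, 156, 114, 55, 44]
139 [163, 163, 165, 165, 166, 164, 149, 114, 95, 97, 97, 105, 121, 109, 81, 75, 70, 73, 72, 76, 79, 76, 76, 80, 86, 
[... 1287 characters left out ...]
224, 225, 226, 225, 225, 224, 222, 207, 185, 193, 213, 218, 219, 218, 219, 224, 224, 225, 223, 224, 224, 223, 225, 224, 224, 225, 222, 208, 147, 64, 47, 46]
148 [148, 150, 174, 218, 224, 225, 225, 224, 225, 224, 224, 220, 221, 224, 225, 224, 224, 224, 225, 224, 225, 224, 224, 225, 225, 225, 224, 224, 224, 224, 208, 143, 63, 42, 49]
149 [123, 123, 135, 173, 216, 221, 224, 224, 225, 224, 225, 223, 224, 224, 225, 225, 223, 225, 226, 224, 224, 224, 225, 226, 224, 224, 225, 226, 223, 218, 192, 121, 55, 45, 46]
pred [[296.2, 142.0], [300.9, 147.2], [316.7, 144.1]]
seen [[297.4, 143.6], [303.2, 146.4], [316.1, 143.6]]
[[0.17111621 0.1718361 ]]
[[ 0.31405719 -0.06821107]]
[[ 0.02776168 -0.30713447]]
```

Run:
```python
from h import *
for c,(r0,r1,c0,c1) in (("scene",(150,170,291,323)),("top",(211,234,170,198))):
    f=cam(c); g=f["pixels"].astype(int).mean(2); print(c,"cols",c0)
    for r in range(r0,r1): print(r,g[r,c0:c1].astype(int).tolist())
    for nm,w,d,z in (("outer",36.4,56.4,52),("inner",32.4,52.4,50),("floor",32.4,52.4,40)):
        print(nm,np.round(proj(f,place([.530,.176,-.033],np.array([[i*w/2,j*d/2,z] for i,j in((-1,-1),(1,-1),(1,1),(-1,1))])/1e3)),1).tolist())
```

```text
scene cols 291
150 [219, 218, 219, 218, 220, 219, 220, 220, 220, 218, 220, 219, 219, 220, 220, 219, 220, 220, 220, 219, 220, 219, 219, 220, 220, 218, 217, 193, 149, 128, 82, 46]
151 [219, 218, 219, 219, 220, 220, 218, 220, 220, 218, 219, 219, 219, 218, 220, 220, 219, 220, 219, 219, 220, 219, 219, 219, 217, 217, 199, 155, 135, 126, 94, 59]
152 [219, 217, 220, 221, 218, 220, 219, 219, 220, 219, 221, 219, 218, 219, 219, 220, 220, 219, 219, 220, 220, 220, 220, 219, 219, 220, 214, 208, 205, 203, 175, 124]
153 [219, 219, 219, 219, 220, 220, 219, 220, 221, 219, 219, 220, 221, 218, 221, 219, 220, 219, 219, 217, 219, 217, 220, 218, 219, 219, 219, 218, 219, 218, 212, 179]
154 [219, 220, 219, 218, 221, 219, 219, 218, 219, 220, 219, 220, 219, 218, 220, 220, 220, 216, 216, 209, 202, 209, 217, 220, 219, 219, 219, 220, 219, 218, 220, 211]
155 [219, 219, 219, 219, 219, 220, 219, 218, 219, 219, 219, 218, 218, 217, 214, 214, 212, 201, 180, 174, 174, 198, 211, 218, 219, 220, 219, 220, 218, 218, 219, 219]
156 [221, 220, 218, 220, 219, 219, 218, 218, 216, 214, 214, 208, 202, 182, 174, 160, 151, 147, 143,
[... 5051 characters left out ...]
1, 170, 168, 171, 169, 171, 171, 169, 172, 171, 172]
231 [169, 170, 169, 168, 169, 170, 169, 170, 170, 170, 171, 171, 170, 169, 169, 171, 171, 172, 171, 169, 172, 170, 171, 170, 170, 171, 171, 169]
232 [170, 171, 169, 170, 171, 168, 169, 170, 171, 171, 168, 172, 169, 172, 172, 171, 170, 169, 171, 172, 171, 171, 170, 170, 171, 169, 170, 170]
233 [169, 170, 169, 170, 169, 171, 172, 171, 169, 168, 168, 169, 169, 169, 171, 171, 170, 169, 169, 171, 171, 170, 169, 170, 169, 170, 172, 172]
outer [[192.4, 228.6], [193.1, 216.0], [173.7, 215.1], [173.0, 227.7]]
inner [[191.8, 227.9], [192.5, 216.7], [174.5, 215.8], [173.8, 227.0]]
floor [[192.4, 227.9], [193.0, 216.8], [175.2, 215.9], [174.5, 227.1]]
```

```bash
python3 -c "
from h import *
inc([.5297,.1757,.086],-.035)"
```

```text
t 5.9 pos [0.5265 0.1766 0.1317] F [-0.2 -0.7 -0.7] w 0.0297 q6 1.93
inc [0.0456 0.0036 0.0008] [ 0.08 -0.08  0.43]
```

Emit:
carry_out(increments="0.012 0.0036 0.0008 0 0 0.4 0.02;0.024 0.0036 0.0008 0 0 0.4 0.02;0.036 0.0036 0.0008 0 0 0.4 0.02;0.0455 0.0036 0.0008 0 0 0.4 0.02;0.0455 0.0036 0.0008 0 0 0.4 0.02;0.0455 0.0036 0.0008 0 0 0.4 0.02")

```text
clock: 6.5
eef_pos: [0.5292, 0.1762, 0.0857]
tool_rot: [1.233, 1.195, -1.234]
contact_force: [-0.4, -0.1, -1.4]
gripper_width: 0.0295
```

```bash
python3 -c "
from h import *
inc([.5297,.1757,.070],-.035)"
```

```text
t 6.5 pos [0.5292 0.1762 0.0857] F [-0.4 -0.1 -1.4] w 0.0295 q6 1.92
inc [0.0157 0.0006 0.0005] [ 0.14 -0.06  0.08]
```

Emit:
carry_out(increments="0.003 0.0005 0.0003 0 0 0 0.02;0.006 0.0005 0.0003 0 0 0 0.02;0.008 0.0005 0.0003 0 0 0 0.02;0.008 0.0005 0.0003 0 0 0 0.02")

```text
clock: 6.9
eef_pos: [0.5306, 0.1762, 0.0799]
tool_rot: [1.235, 1.194, -1.231]
contact_force: [-4.8, -1.5, 13.4]
gripper_width: 0.0294
```

Emit:
carry_out(increments="0.002 0 0 0 0 0 0.02;0.004 0 0 0 0 0 0.02;0.005 0 0 0 0 0 0.02;0.005 0 0 0 0 0 0.02")

```text
clock: 7.3
eef_pos: [0.531, 0.1768, 0.0786]
tool_rot: [1.237, 1.194, -1.229]
contact_force: [-14.8, -2.8, 42.5]
gripper_width: 0.0296
```

Emit:
carry_out(increments="-0.012 0 0 0 0 0 0.02;-0.02 0 0 0 0 0 0.02;-0.02 0 0 0 0 0 0.02;-0.02 0 0 0 0 0 0.02")

```text
clock: 7.7
eef_pos: [0.5299, 0.1759, 0.0927]
tool_rot: [1.234, 1.195, -1.233]
contact_force: [0.0, -0.3, -1.7]
gripper_width: 0.0296
```

Run:
```python
from h import *
from rig import manip
inc([.5297,.1757,.086],-.035)
for c in ("scene","top"):
    f=manip.grab_frame(c); np.savez(c+"2.npz",**f)
s=np.load("scene2.npz")["pixels"]; t=np.load("top2.npz")["pixels"]
a=cv2.resize(s[110:180,275:345],(600,600),interpolation=cv2.INTER_CUBIC)
cv2.imwrite("pics/s2.png",a)
o=manip.observe(); Rm=Ro.from_rotvec(o["tool_rot"]).as_matrix(); print(np.round(Rm,4).tolist())
```

```text
t 7.7 pos [0.5299 0.1759 0.0927] F [ 0.  -0.3 -1.7] w 0.0296 q6 1.92
inc [ 0.0067 -0.0002  0.0002] [ 0.14 -0.07  0.04]
[[-0.0019, 0.9995, -0.0326], [0.0009, -0.0326, -0.9995], [-1.0, -0.0019, -0.0009]]
```

View pics/s2.png

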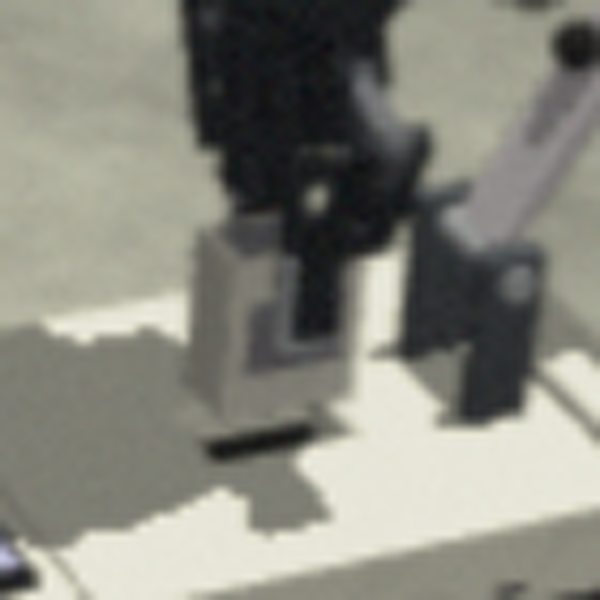

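Run:
```python
from h import *
f=cam("scene2")
for z in (.0645,.0625,.0665):
    P=place([.5299,.1759,-.0326],np.array([[-15,-25,0],[15,-25,0],[15,25,0],[-15,-25,60],[15,-25,60],[15,25,60]])/1e3); P[:,2]+=z
    print(z,np.round(proj(f,P),1).tolist())
g=f["pixels"].astype(int).mean(2)
print("cols 291")
for r in list(range(134,142))+list(range(150,166)): print(r,g[r,291:320].astype(int).tolist())
```

```text
0.0645 [[295.8, 154.2], [300.4, 159.5], [316.0, 156.3], [297.3, 136.1], [302.1, 141.1], [318.0, 138.1]]
0.0625 [[295.7, 154.8], [300.4, 160.1], [315.9, 156.9], [297.3, 136.7], [302.1, 141.8], [318.0, 138.7]]
0.0665 [[295.8, 153.6], [300.5, 158.9], [316.1, 155.7], [297.4, 135.4], [302.2, 140.5], [318.1, 137.5]]
cols 291
134 [163, 162, 163, 163, 163, 163, 164, 167, 165, 158, 125, 66, 38, 33, 34, 41, 40, 27, 29, 50, 81, 77, 33, 24, 22, 21, 24, 22, 21]
135 [166, 165, 163, 161, 162, 161, 163, 163, 160, 148, 110, 74, 68, 73, 75, 74, 60, 31, 26, 36, 43, 37, 26, 24, 28, 27, 20, 26, 23]
136 [164, 165, 166, 165, 165, 162, 155, 142, 137, 113, 89, 73, 68, 70, 72, 66, 54, 27, 25, 28, 27, 25, 20, 26, 28, 37, 38, 26, 23]
137 [161, 166, 167, 166, 168, 164, 147, 115, 117, 104, 83, 69, 65, 67, 67, 65, 54, 29, 29, 24, 20, 27, 25, 25, 27, 33, 33, 25, 28]
138 [162, 165, 166, 168, 167, 163, 142, 106, 103, 109, 96, 79, 69, 70, 68, 66, 55, 30, 30, 24, 20, 26, 23, 20, 29, 26, 29, 34, 47]
139 [165, 164, 165, 168, 165, 155, 126, 100, 99, 104, 110, 99, 80, 77, 84, 86, 72, 48, 36, 23, 27, 22, 26, 24, 33, 41, 56,
[... 1896 characters left out ...]
123, 120, 120, 115, 99, 81, 63, 51, 46, 35, 30, 23, 26, 25, 32, 40, 70, 113, 151, 176, 199, 216, 220, 221, 226, 225]
162 [123, 121, 122, 123, 121, 122, 117, 101, 51, 24, 26, 24, 33, 35, 44, 54, 70, 80, 108, 165, 210, 217, 220, 223, 225, 225, 225, 224, 225]
163 [122, 122, 122, 122, 121, 120, 123, 111, 82, 53, 54, 68, 80, 95, 111, 115, 116, 123, 163, 216, 226, 226, 225, 226, 226, 225, 224, 225, 224]
164 [122, 122, 121, 123, 122, 121, 120, 120, 115, 112, 113, 115, 116, 119, 122, 122, 121, 125, 163, 218, 224, 226, 226, 226, 224, 225, 226, 225, 225]
165 [122, 122, 122, 120, 123, 122, 121, 124, 120, 121, 121, 121, 122, 120, 122, 120, 121, 123, 135, 179, 219, 225, 224, 225, 225, 225, 225, 225, 224]
```

Emit:
carry_out(increments="0.004 0 0.0014 0 0 0 0.02;0.008 0 0.0014 0 0 0 0.02;0.0095 0 0.0014 0 0 0 0.02;0.0095 0 0.0014 0 0 0 0.02;0.0095 0 0.0014 0 0 0 0.02")

```text
clock: 8.3
eef_pos: [0.5298, 0.1745, 0.0834]
tool_rot: [1.234, 1.195, -1.233]
contact_force: [-0.3, -0.6, -0.1]
gripper_width: 0.0295
```

Emit:
carry_out(increments="0.001 0 0 0 0 0 0.02;0.002 0 0 0 0 0 0.02;0.002 0 0 0 0 0 0.02")

```text
clock: 8.6
eef_pos: [0.5299, 0.1746, 0.0815]
tool_rot: [1.234, 1.195, -1.233]
contact_force: [0.4, 0.2, -0.5]
gripper_width: 0.0297
```

Emit:
carry_out(increments="0.001 0 0 0 0 0 0.02;0.0015 0 0 0 0 0 0.02;0.0015 0 0 0 0 0 0.02")

```text
clock: 8.9
eef_pos: [0.5298, 0.1745, 0.0799]
tool_rot: [1.234, 1.195, -1.233]
contact_force: [-0.3, 0.2, -0.3]
gripper_width: 0.0295
```

Emit:
carry_out(increments="0.001 0 0 0 0 0 0.02;0.0015 0 0 0 0 0 0.02;0.0015 0 0 0 0 0 0.02")

```text
clock: 9.2
eef_pos: [0.5299, 0.1746, 0.0788]
tool_rot: [1.234, 1.195, -1.233]
contact_force: [-1.6, 1.2, 3.4]
gripper_width: 0.0296
```

Emit:
carry_out(increments="0 -0.001 -0.0006 0 0 0 0.02;0 -0.001 -0.0006 0 0 0 0.02;0 -0.001 -0.0006 0 0 0 0.02")

```text
clock: 9.5
eef_pos: [0.5294, 0.1751, 0.0788]
tool_rot: [1.234, 1.194, -1.232]
contact_force: [0.6, -1.6, 4.1]
gripper_width: 0.0298
```

Emit:
carry_out(increments="0 0.001 0 0 0 0 0.02;0 0.001 0 0 0 0 0.02;0 0.002 0 0 0 0 0.02;0 0.002 0 0 0 0 0.02")

```text
clock: 9.9
eef_pos: [0.5297, 0.1751, 0.0787]
tool_rot: [1.233, 1.197, -1.235]
contact_force: [-4.4, -1.1, 8.0]
gripper_width: 0.0295
```

Emit:
carry_out(increments="0 -0.002 0 0 0 0 0.02;0 -0.003 0 0 0 0 0.02;0 -0.0035 0 0 0 0 0.02;0 -0.0035 0 0 0 0 0.02")

```text
clock: 10.3
eef_pos: [0.528, 0.1755, 0.0788]
tool_rot: [1.235, 1.195, -1.232]
contact_force: [1.8, -0.3, 3.1]
gripper_width: 0.0299
```

Emit:
carry_out(increments="0 0.001 0.0015 0 0 0 0.02;0 0.001 0.0025 0 0 0 0.02;0 0.001 0.0025 0 0 0 0.02")

```text
clock: 10.6
eef_pos: [0.5284, 0.1741, 0.079]
tool_rot: [1.236, 1.198, -1.231]
contact_force: [0.2, 3.5, 6.0]
gripper_width: 0.0297
```

```bash
python3 -c "
from h import *
from rig import manip
inc([.5288,.1757,.0788],-.033); print(manip.observe()['moment'])"
```

```text
t 10.6 pos [0.5284 0.1741 0.079 ] F [0.2 3.5 6. ] w 0.0297 q6 1.92
inc [ 0.0002  0.0003 -0.0016] [ 0.05 -0.26  0.05]
[ 0.5948295  -0.05624724 -0.0405163 ]
```

Emit:
carry_out(increments="0 0 -0.0015 0 0 0 0.02;0 0 -0.003 0 0 0 0.02;0 0 -0.0035 0 0 0 0.02;0 0 -0.0035 0 0 0 0.02")

```text
clock: 11.0
eef_pos: [0.5283, 0.1752, 0.0787]
tool_rot: [1.232, 1.193, -1.234]
contact_force: [0.8, -3.8, 6.7]
gripper_width: 0.0293
```

Emit:
carry_out(increments="-0.003 0 0.0005 0 0 0 0.02;-0.003 -0.0025 0.0005 0 0 0 0.02;-0.003 -0.0025 0.0005 0 0 0 0.02;-0.0015 -0.0025 0.0005 0 0 0 0.02;-0.0005 -0.0025 0.0005 0 0 0 0.02;-0.0005 -0.0025 0.0005 0 0 0 0.02")

```text
clock: 11.6
eef_pos: [0.5255, 0.1758, 0.0792]
tool_rot: [1.234, 1.196, -1.233]
contact_force: [-1.5, -0.5, 4.2]
gripper_width: 0.0298
```

```bash
cat >> h.py <<'E'
from scipy.ndimage import map_coordinates, gaussian_filter1d
def edge(f,P0,P1,half=3.0,n=40,trim=.12):
    "median signed offset (px) of the strongest edge from the projected line, with its normal"
    g=f["pixels"].astype(float).mean(2); L=np.linspace(trim,1-trim,n)[:,None]
    q=proj(f,np.asarray(P0)*(1-L)+np.asarray(P1)*L); d=q[-1]-q[0]; d/=np.linalg.norm(d); nrm=np.array([-d[1],d[0]])
    s=np.arange(-half,half+.01,.1)
    pr=np.array([map_coordinates(g,[p[1]+s*nrm[1],p[0]+s*nrm[0]],order=1) for p in q])
    gr=np.gradient(gaussian_filter1d(pr,4,axis=1),axis=1); k=np.abs(gr).argmax(1); o=s[k]
    return np.median(o),np.percentile(o,75)-np.percentile(o,25),nrm,np.median(np.abs(gr).max(1))
E
python3 - <<'E'
from h import *
E={"near_top":((85,-95,52),(85,95,52)),"far_top":((-85,-95,52),(-85,40,52)),"near_bot_scr":((85,-165,0),(85,-105,0)),"scr_near":((85,-168,58),(85,-102,58)),"scr_far":((-85,-168,58),(-85,-102,58)),"scr_end":((-80,-170,58),(80,-170,58)),"scr_end_bot":((-80,-170,0),(80,-170,0)),"seam":((-80,-100,58),(80,-100,58)),
"ridge_near":((85,102,60),(85,128,60)),"ridge_edge":((30,100,60),(80,100,60)),"ridge_edge-":((-80,100,60),(-30,100,60)),"ridge_end":((-80,130,60),(80,130,60)),
"pk_near":((16.2,-26,52),(16.2,26,52)),"pk_far":((-16.2,-26,52),(-16.2,26,52)),"pk_-y":((-16,-26.2,52),(16,-26.2,52)),"pk_+y":((-16,26.2,52),(16,26.2,52))}
A=[.5300,.1760,-.033]
for c in ("scene","top"):
    f=cam(c); print(c)
    for n,(a,b) in E.items():
        a=np.array(a)/1e3;b=np.array(b)/1e3
        m,iq,nr,st=edge(f,place(A,a)[0],place(A,b)[0])
        J=[(proj(f,place(np.add(A,d),(a+b)/2))[0]-proj(f,place(A,(a+b)/2))[0])@nr for d in ([.001,0,0],[0,.001,0])]
        print(f"{n:13s} off {m:+.2f} iqr {iq:.2f} str {st:.1f}  d/dx,dy per mm {J[0]:+.2f} {J[1]:+.2f}")
E
```

```text
scene
near_top      off -0.20 iqr 0.23 str 4.5  d/dx,dy per mm +0.22 -0.01
far_top       off -0.40 iqr 0.20 str 2.7  d/dx,dy per mm +0.18 -0.01
near_bot_scr  off -0.55 iqr 0.35 str 2.7  d/dx,dy per mm +0.24 -0.01
scr_near      off +1.90 iqr 4.40 str 4.5  d/dx,dy per mm +0.23 -0.01
scr_far       off +2.00 iqr 0.40 str 3.3  d/dx,dy per mm +0.19 -0.01
scr_end       off -1.60 iqr 0.20 str 8.7  d/dx,dy per mm -0.01 -0.31
scr_end_bot   off +1.90 iqr 0.40 str 3.9  d/dx,dy per mm -0.01 -0.31
seam          off +0.60 iqr 0.20 str 2.7  d/dx,dy per mm -0.01 -0.29
ridge_near    off +0.30 iqr 0.20 str 3.9  d/dx,dy per mm +0.22 -0.01
ridge_edge    off +2.00 iqr 0.10 str 4.7  d/dx,dy per mm -0.01 -0.25
ridge_edge-   off -2.30 iqr 3.53 str 1.5  d/dx,dy per mm -0.01 -0.24
ridge_end     off +0.45 iqr 0.65 str 2.9  d/dx,dy per mm -0.01 -0.24
pk_near       off +0.00 iqr 0.20 str 8.5  d/dx,dy per mm +0.21 -0.01
pk_far        off +0.30 iqr 0.20 str 4.5  d/dx,dy per mm +0.20 -0.01
pk_-y         off +0.20 iqr 0.10 str 4.9  d/dx,dy per mm -0.01 -0.28
pk_+y         off +0.30 iqr 0.13 str 4.5  d/dx,dy per mm -0
[... 417 characters left out ...]
0.01 -0.35
scr_end_bot   off -1.70 iqr 0.02 str 5.1  d/dx,dy per mm -0.01 -0.33
seam          off +0.90 iqr 0.50 str 2.0  d/dx,dy per mm -0.01 -0.35
ridge_near    off -1.00 iqr 0.10 str 4.3  d/dx,dy per mm +0.34 -0.01
ridge_edge    off +0.40 iqr 1.63 str 6.1  d/dx,dy per mm -0.01 -0.34
ridge_edge-   off +0.40 iqr 0.50 str 7.2  d/dx,dy per mm -0.01 -0.34
ridge_end     off -0.20 iqr 0.88 str 1.8  d/dx,dy per mm -0.01 -0.34
pk_near       off -0.20 iqr 0.23 str 6.6  d/dx,dy per mm +0.35 -0.01
pk_far        off -0.30 iqr 0.13 str 5.7  d/dx,dy per mm +0.35 -0.01
pk_-y         off -0.30 iqr 0.00 str 6.0  d/dx,dy per mm -0.01 -0.34
pk_+y         off -0.50 iqr 0.10 str 5.5  d/dx,dy per mm -0.01 -0.34
```

Emit:
carry_out(increments="-0.01 0.0035 0 0 0 0 0.02;-0.03 0.0035 0 0 0 0 0.02;-0.05 0.0035 0 0 0 0 0.02;-0.05 0.0035 0 0 0 0 0.02;-0.05 0.0035 0 0 0 0 0.02;-0.05 0.0035 0 0 0 0 0.02")

```text
clock: 12.2
eef_pos: [0.5289, 0.1754, 0.1282]
tool_rot: [1.233, 1.196, -1.234]
contact_force: [0.1, 0.0, -1.1]
gripper_width: 0.0296
```

Run:
```python
from h import *
from rig import manip
f=manip.grab_frame("scene"); np.savez("scene3.npz",**f); inc([.529,.1755,.129],-.033)
o=manip.observe(); R=Ro.from_rotvec(o["tool_rot"]).as_matrix(); p=np.array(o["eef_pos"])
C=np.array([[-15,-25,0],[15,-25,0],[15,25,0],[-15,25,0],[-15,-25,60],[15,-25,60],[15,25,60],[-15,25,60]])/1e3
# cartridge frame: x=tool y, y=-tool z, z=-tool x ; underside .0268 below TCP
W=p+ (C[:,:1]*R[:,1]-C[:,1:2]*R[:,2]-(C[:,2:]-.0268)*R[:,0])
def rep(a,b,n):
    m,iq,nr,st=edge(f,W[a],W[b],half=2.5,trim=.15)
    J=[(proj(f,W[a]+d)[0]-proj(f,W[a])[0])@nr for d in np.eye(3)*1e-3]
    # tilt: edge offset at both halves
    M=(W[a]+W[b])/2
    print(n,"off %.2f iqr %.2f str %.1f"%(m,iq,st),"d/dxyz",np.round(J,2),"halves %.2f %.2f"%(edge(f,W[a],M,2.5)[0],edge(f,M,W[b],2.5)[0]))
rep(0,4,"left vert"); rep(1,5,"front vert"); rep(2,6,"right vert"); rep(0,1,"bot -y"); rep(1,2,"bot +x"); rep(4,5,"top -y")
g=f["pixels"][85:165,275:345]; g=cv2.resize(g,(525,600),interpolation=cv2.INTER_CUBIC)
g=np.clip(255*(g/255.)**.6,0,255).astype(np.uint8)
q=(proj(f,W)-[275,85]+.5)*7.5-.5
for a,b in ((0,1),(1,2),(0,4),(1,5),(2,6),(4,5),(5,6)): cv2.line(g,tuple(np.round(q[a]).astype(int).tolist()),tuple(np.round(q[b]).astype(int).tolist()),(0,0,255),1)
cv2.imwrite("pics/s3.png",g)
```

```text
t 12.25 pos [0.5287 0.1753 0.128 ] F [ 0.1 -0.6 -0.4] w 0.0299 q6 1.92
inc [-0.001   0.0003 -0.0002] [ 0.02 -0.04  0.13]
left vert off 0.10 iqr 0.30 str 2.9 d/dxyz [ 0.18  0.3  -0.  ] halves 0.00 0.10
front vert off 1.80 iqr 2.00 str 1.6 d/dxyz [ 0.19  0.31 -0.  ] halves -0.10 1.80
right vert off -1.70 iqr 0.45 str 2.7 d/dxyz [ 0.2  0.3 -0. ] halves -0.80 -1.70
bot -y off 0.05 iqr 0.10 str 5.8 d/dxyz [-0.01 -0.27 -0.22] halves 0.10 0.00
bot +x off -0.10 iqr 0.13 str 5.0 d/dxyz [ 0.2  -0.01 -0.3 ] halves -0.10 -0.10
top -y off -1.10 iqr 3.10 str 1.5 d/dxyz [-0.01 -0.27 -0.24] halves 1.70 -1.40
```

View pics/s3.png

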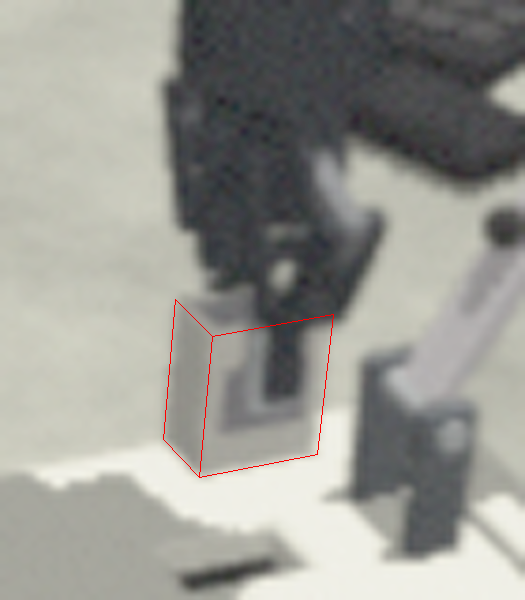

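Emit:
carry_out(increments="0.015 0 -0.0017 0 0 0.1 0.02;0.03 0 -0.0017 0 0 0.1 0.02;0.042 0 -0.0017 0 0 0.1 0.02;0.0465 0 -0.0017 0 0 0.1 0.02;0.0465 0 -0.0017 0 0 0.1 0.02;0.0465 0 -0.0017 0 0 0.1 0.02")

```text
clock: 12.85
eef_pos: [0.5297, 0.1774, 0.0828]
tool_rot: [1.235, 1.194, -1.232]
contact_force: [-0.1, -0.7, -0.0]
gripper_width: 0.03
```

Emit:
carry_out(increments="0.0015 -0.001 0.0003 0 0 0 0.02;0.003 -0.001 0.0003 0 0 0 0.02;0.0035 -0.001 0.0003 0 0 0 0.02;0.0035 -0.001 0.0003 0 0 0 0.02")

```text
clock: 13.25
eef_pos: [0.5285, 0.1771, 0.0792]
tool_rot: [1.235, 1.194, -1.232]
contact_force: [0.2, -0.4, -1.2]
gripper_width: 0.0296
```

Emit:
carry_out(increments="0.001 0 0 0 0 0 0.02;0.0015 0 0 0 0 0 0.02;0.0015 0 0 0 0 0 0.02")

```text
clock: 13.55
eef_pos: [0.5284, 0.1771, 0.0775]
tool_rot: [1.235, 1.194, -1.232]
contact_force: [-0.0, 0.3, -0.1]
gripper_width: 0.0298
```

Emit:
carry_out(increments="0.001 0 0 0 0 0 0.02;0.0015 0 0 0 0 0 0.02;0.0015 0 0 0 0 0 0.02")

```text
clock: 13.85
eef_pos: [0.5284, 0.1771, 0.0759]
tool_rot: [1.235, 1.194, -1.232]
contact_force: [-0.6, -1.1, -0.7]
gripper_width: 0.0298
```

Emit:
carry_out(increments="0.001 0 0 0 0 0 0.02;0.002 0 0 0 0 0 0.02;0.0025 0 0 0 0 0 0.02;0.0025 0 0 0 0 0 0.02")

```text
clock: 14.25
eef_pos: [0.5284, 0.177, 0.0734]
tool_rot: [1.235, 1.194, -1.232]
contact_force: [0.1, -0.1, -0.2]
gripper_width: 0.0295
```

Emit:
carry_out(increments="0.0015 0 0 0 0 0 0.02;0.003 0 0 0 0 0 0.02;0.004 0 0 0 0 0 0.02;0.004 0 0 0 0 0 0.02")

```text
clock: 14.65
eef_pos: [0.5283, 0.1771, 0.0693]
tool_rot: [1.234, 1.194, -1.232]
contact_force: [-0.0, 1.0, -1.1]
gripper_width: 0.0296
```

Emit:
carry_out(increments="0.0007 0 0 0 0 0 0.02;0.0015 0 0 0 0 0 0.02;0.0015 0 0 0 0 0 0.02")

```text
clock: 14.95
eef_pos: [0.5284, 0.1771, 0.0679]
tool_rot: [1.235, 1.194, -1.232]
contact_force: [1.0, -0.4, -1.3]
gripper_width: 0.0294
```

Emit:
carry_out(increments="0 0 0 0 0 0 0.05;0 0 0 0 0 0 0.05;0 0 0 0 0 0 0.05;0 0 0 0 0 0 0.05;-0.03 0 0 0 0 0 0.05;-0.06 0 0 0 0 0 0.05;-0.1 0 0 0 0 0 0.05;-0.14 0 0 0 0 0 0.05")

```text
clock: 15.75
eef_pos: [0.5278, 0.1768, 0.2092]
tool_rot: [1.234, 1.194, -1.232]
contact_force: [2.1, 0.1, -0.1]
gripper_width: 0.0501
```

Run:
```python
from h import *
from rig import manip
f=manip.grab_frame("scene"); np.savez("scene4.npz",**f); inc([.529,.1755,.129],-.033)
A=[.5286,.177,-.033]
for z in (.040,):
    W=place(A,box(.03,.05,z,z+.06)); q=(proj(f,W)-[262,85]+.5)*6-.5
g=cv2.resize(f["pixels"][85:185,262:362],(600,600),interpolation=cv2.INTER_CUBIC)
for a,b in ((1,5),(5,7),(7,3),(3,1),(5,4),(7,6)): cv2.line(g,tuple(np.round(q[a]).astype(int).tolist()),tuple(np.round(q[b]).astype(int).tolist()),(0,0,255),1)
cv2.imwrite("pics/s4.png",g)
```

```text
t 15.8 pos [0.5313 0.1779 0.2166] F [2.5 1.2 5.4] w 0.0499 q6 1.93
inc [ 0.0875 -0.003   0.0028] [ 0.02 -0.26 -0.55]
```

View pics/s4.png

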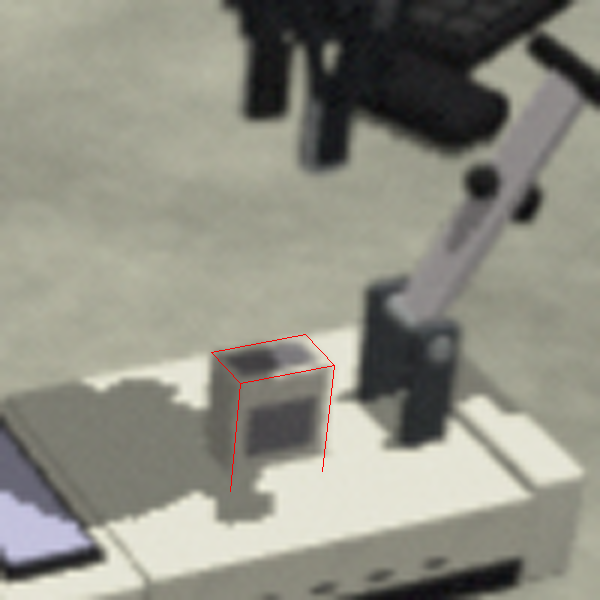

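```bash
cat >> h.py <<'E'
A=[.5286,.177,-.033]
def loc(y,z): 
    p=place(A,[0,y/1e3,0])[0]; return [p[0],p[1],z/1e3]
def th(y,z): return np.arctan2(z-106,75-y)
E
python3 - <<'E'
from h import *
inc(loc(0,310),-.033); inc(loc(192,300),-.033)
f=cam("scene4")
for t in (2.0,2.05,2.1,2.15,2.2):
    p=np.array(loc(75-140*np.cos(t),106+140*np.sin(t))); d=np.array([.035,-.0012,0])
    print(t,np.round(proj(f,[p-d,p+d]).ravel(),1), ((proj(f,[p-d,p+d])-[262,85]+.5)*6).round().tolist())
E
```

```text
t 15.8 pos [0.5313 0.1779 0.2166] F [2.5 1.2 5.4] w 0.0499 q6 1.93
inc [-0.0935 -0.0017  0.0005] [ 0.02 -0.26 -0.55]
t 15.8 pos [0.5313 0.1779 0.2166] F [2.5 1.2 5.4] w 0.0499 q6 1.93
inc [-0.0826 -0.0018 -0.1914] [ 0.02 -0.26 -0.55]
2.0 [347.   89.9 360.3 100.1] [[513.0, 32.0], [593.0, 93.0]]
2.05 [348.8  90.6 362.1 100.8] [[524.0, 36.0], [604.0, 98.0]]
2.1 [350.4  91.4 363.8 101.6] [[534.0, 41.0], [614.0, 102.0]]
2.15 [352.   92.3 365.5 102.5] [[543.0, 47.0], [624.0, 108.0]]
2.2 [353.6  93.3 367.  103.5] [[552.0, 53.0], [633.0, 114.0]]
```

Emit:
carry_out(increments="-0.05 0 0 0 0 0 0.046;-0.09 0 0 0 0 0 0.046;-0.09 -0.001 -0.05 0 0 0 0.046;-0.09 -0.001 -0.1 0 0 0 0.046;-0.09 -0.0015 -0.15 0 0 0 0.046;-0.09 -0.0018 -0.192 0 0 0 0.046;-0.09 -0.0018 -0.192 0 0 0 0.046;-0.09 -0.0018 -0.192 0 0 0 0.046")

```text
clock: 16.6
eef_pos: [0.5323, 0.3694, 0.2974]
tool_rot: [1.232, 1.194, -1.231]
contact_force: [0.1, -1.1, 0.4]
gripper_width: 0.0459
```

```bash
python3 -c "
from h import *
inc(loc(192,207),-.033)"
```

```text
t 16.6 pos [0.5323 0.3694 0.2974] F [ 0.1 -1.1  0.4] w 0.0459 q6 2.21
inc [0.0904 0.0026 0.0005] [ 0.13 -0.01 -0.02]
```

Emit:
carry_out(increments="0.045 0.0026 0 0 0 0 0.046;0.09 0.0026 0 0 0 0 0.046;0.09 0.0026 0 0 0 0 0.046;0.09 0.0026 0.01 0 0 0 0.046;0.09 0.0026 0.018 0 0 0 0.046;0.09 0.0026 0.026 0 0 0 0.046;0.09 0.0026 0.026 0 0 0 0.046")

```text
clock: 17.3
eef_pos: [0.5358, 0.3421, 0.2109]
tool_rot: [1.239, 1.192, -1.23]
contact_force: [0.0, 0.2, 0.0]
gripper_width: 0.0461
```

Run:
```python
from h import *
inc(loc(169,207),-.033)
# arc waypoints relative to now (dx_tool=down, dz_tool=-y), TCP = bar + (18, -17)
for t in np.arange(2.1,.5,-.1): print(round(t,2),np.round([75-140*np.cos(t)+18, 106+140*np.sin(t)-17],1).tolist())
```

```text
t 17.3 pos [0.5358 0.3421 0.2109] F [0.  0.2 0. ] w 0.0461 q6 2.17
inc [ 0.0039 -0.0018 -0.0038] [-0.07 -0.19 -0.25]
2.1 [163.7, 209.8]
2.0 [151.3, 216.3]
1.9 [138.3, 221.5]
1.8 [124.8, 225.3]
1.7 [111.0, 227.8]
1.6 [97.1, 228.9]
1.5 [83.1, 228.6]
1.4 [69.2, 227.0]
1.3 [55.6, 223.9]
1.2 [42.3, 219.5]
1.1 [29.5, 213.8]
1.0 [17.4, 206.8]
0.9 [6.0, 198.7]
0.8 [-4.5, 189.4]
0.7 [-14.1, 179.2]
0.6 [-22.5, 168.0]
```

Emit:
carry_out(increments="-0.002 0 0.007 0 0 0 0.046;-0.005 0 0.014 0 0 0 0.046;-0.008 0 0.0205 0 0 0 0.046;-0.0105 0 0.027 0 0 0 0.046;-0.0145 0 0.040 0 0 0 0.046;-0.017 0 0.054 0 0 0 0.046;-0.018 0 0.068 0 0 0 0.046;-0.0175 0 0.082 0 0 0 0.046;-0.0175 0 0.082 0 0 0 0.046")

```text
clock: 18.2
eef_pos: [0.5315, 0.2581, 0.2254]
tool_rot: [1.235, 1.192, -1.235]
contact_force: [-1.1, 1.3, 0.3]
gripper_width: 0.046
```

Run:
```python
from h import *
from rig import manip
f=manip.grab_frame("scene"); inc(loc(83,228.6),-.033)
cv2.imwrite("pics/s5.png",cv2.resize(f["pixels"][65:185,242:362],(600,600),interpolation=cv2.INTER_CUBIC))
```

```text
t 18.25 pos [0.5316 0.2592 0.2254] F [ 0.6 -0.1 -0.4] w 0.046 q6 2.06
inc [-0.0032 -0.0003 -0.0008] [-0.08 -0.02 -0.03]
```

View pics/s5.png

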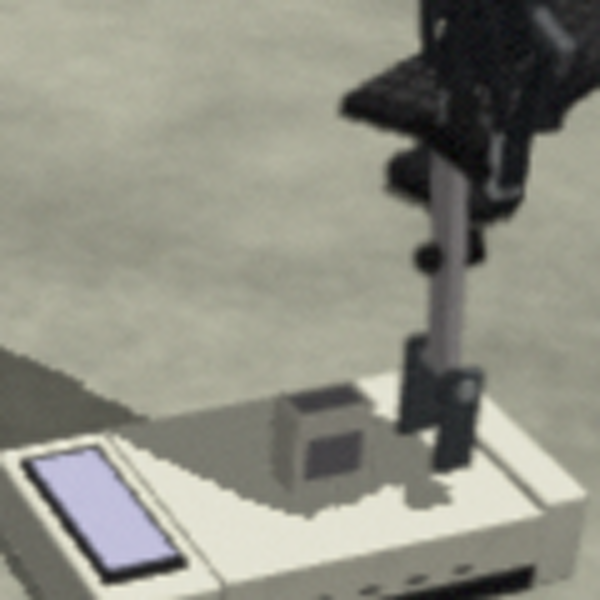

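Emit:
carry_out(increments="0 0 0.007 0 0 0 0.046;0 0 0.013 0 0 0 0.046;0.0035 0 0.0266 0 0 0 0.046;0.008 0 0.04 0 0 0 0.046;0.0135 0 0.0527 0 0 0 0.046;0.0205 0 0.065 0 0 0 0.046;0.0285 0 0.0762 0 0 0 0.046;0.038 0 0.0867 0 0 0 0.046;0.038 0 0.0867 0 0 0 0.046")

```text
clock: 19.15
eef_pos: [0.5279, 0.1723, 0.1857]
tool_rot: [1.234, 1.194, -1.236]
contact_force: [-0.6, -0.3, 0.2]
gripper_width: 0.0461
```

Run:
```python
from h import *
from rig import manip
f=manip.grab_frame("scene"); inc(loc(-4.5,189),-.033)
cv2.imwrite("pics/s6.png",cv2.resize(f["pixels"][65:185,242:362],(600,600),interpolation=cv2.INTER_CUBIC))
```

```text
t 19.2 pos [0.5284 0.1732 0.1865] F [-0.3 -0.7  0.5] w 0.0462 q6 1.92
inc [-0.0025  0.0001  0.0007] [-0.05 -0.04  0.04]
```

View pics/s6.png

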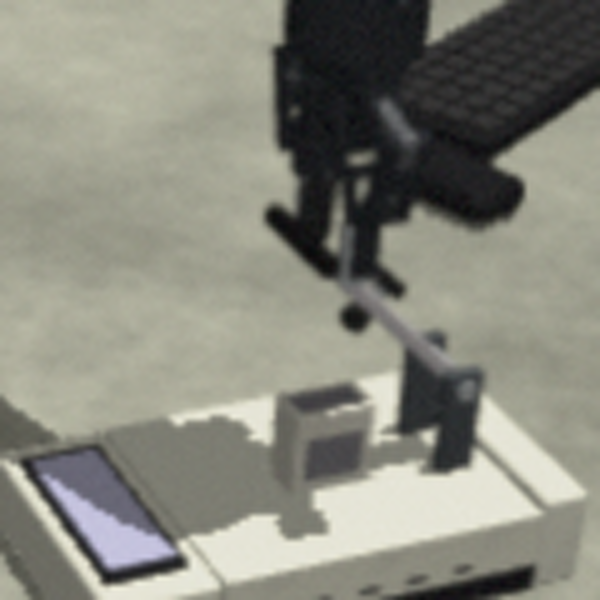

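Emit:
carry_out(increments="-0.03 0 0 0 0 0 0.046;-0.055 0 0 0 0 0 0.046;-0.055 0 0.02 0 0 0 0.046;-0.055 0 0.023 0 0 0 0.046;-0.055 0 0.023 0 0 0 0.046")

```text
clock: 19.7
eef_pos: [0.5282, 0.1512, 0.2425]
tool_rot: [1.235, 1.194, -1.232]
contact_force: [0.9, 0.2, -0.9]
gripper_width: 0.0461
```

Run:
```python
from h import *
inc(loc(-27,240),-.033)
```

```text
t 19.7 pos [0.5282 0.1512 0.2425] F [ 0.9  0.2 -0.9] w 0.0461 q6 1.88
inc [ 0.0025 -0.0005  0.0012] [-0.01 -0.1  -0.06]
```

Emit:
carry_out(increments="0.015 0 0.001 0 0 0 0.046;0.028 0 0.002 0 0 0 0.046;0.035 0 0.004 0 0 0 0.046;0.042 0 0.007 0 0 0 0.046;0.048 0 0.011 0 0 0 0.046;0.054 0 0.015 0 0 0 0.046;0.06 0 0.019 0 0 0 0.046;0.066 0 0.022 0 0 0 0.046")

```text
clock: 20.5
eef_pos: [0.5277, 0.1289, 0.1762]
tool_rot: [1.235, 1.194, -1.232]
contact_force: [0.3, -0.5, 0.2]
gripper_width: 0.0456
```

Emit:
carry_out(increments="0.006 0 0.003 0 0 0 0.046;0.012 0 0.005 0 0 0 0.046;0.018 0 0.007 0 0 0 0.046;0.022 0 0.008 0 0 0 0.046")

```text
clock: 20.9
eef_pos: [0.5272, 0.1211, 0.1538]
tool_rot: [1.235, 1.194, -1.232]
contact_force: [0.6, 0.8, 0.3]
gripper_width: 0.0462
```

Run:
```python
from h import *
from rig import manip
f=manip.grab_frame("scene"); np.savez("scene5.npz",**f); inc(loc(-57,150),-.033)
cv2.imwrite("pics/s7.png",cv2.resize(f["pixels"][65:185,242:362],(600,600),interpolation=cv2.INTER_CUBIC))
```

```text
t 20.95 pos [0.5269 0.121  0.1533] F [-0.3  0.1 -0.1] w 0.0459 q6 1.83
inc [ 0.0033 -0.0001  0.0009] [ 0.01 -0.06  0.  ]
```

View pics/s7.png

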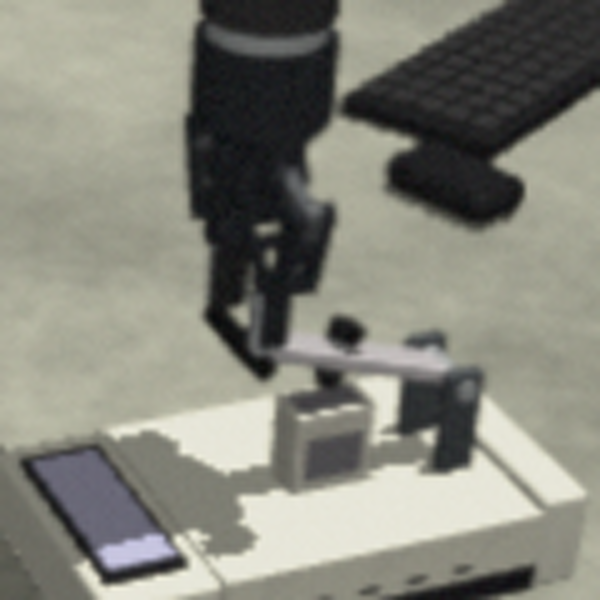

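Emit:
carry_out(increments="0.002 0 0.001 0 0 0 0.046;0.004 0 0.002 0 0 0 0.046;0.006 0 0.003 0 0 0 0.046;0.008 0 0.004 0 0 0 0.046;0.008 0 0.004 0 0 0 0.046")

```text
clock: 21.45
eef_pos: [0.5271, 0.1172, 0.1462]
tool_rot: [1.235, 1.194, -1.232]
contact_force: [0.2, -0.1, -0.2]
gripper_width: 0.0461
```

Emit:
carry_out(increments="0.0015 0 0.0005 0 0 0 0.046;0.003 0 0.001 0 0 0 0.046;0.0045 0 0.0015 0 0 0 0.046;0.006 0 0.002 0 0 0 0.046")

```text
clock: 21.85
eef_pos: [0.5272, 0.1153, 0.1404]
tool_rot: [1.235, 1.194, -1.232]
contact_force: [0.8, -0.3, -0.0]
gripper_width: 0.0461
```

Emit:
carry_out(increments="0.0015 0 0 0 0 0 0.046;0.003 0 0.0005 0 0 0 0.046;0.0045 0 0.001 0 0 0 0.046")

```text
clock: 22.15
eef_pos: [0.5273, 0.1146, 0.1363]
tool_rot: [1.235, 1.194, -1.231]
contact_force: [-0.5, 2.5, 6.0]
gripper_width: 0.0457
```

Emit:
carry_out(increments="0.001 0 0.0003 0 0 0 0.046;0.002 0 0.0005 0 0 0 0.046;0.003 0 0.0007 0 0 0 0.046")

```text
clock: 22.45
eef_pos: [0.5272, 0.114, 0.1335]
tool_rot: [1.235, 1.194, -1.231]
contact_force: [-2.7, 0.5, 4.3]
gripper_width: 0.046
```

Emit:
carry_out(increments="0.001 0 0.0002 0 0 0 0.046;0.002 0 0.0003 0 0 0 0.046;0.003 0 0.0005 0 0 0 0.046")

```text
clock: 22.75
eef_pos: [0.5272, 0.1134, 0.1306]
tool_rot: [1.235, 1.194, -1.231]
contact_force: [-2.1, 0.5, 6.2]
gripper_width: 0.0459
```

Emit:
carry_out(increments="0.001 0 0 0 0 0 0.046;0.002 0 0.0002 0 0 0 0.046;0.003 0 0.0003 0 0 0 0.046")

```text
clock: 23.05
eef_pos: [0.5272, 0.1129, 0.1276]
tool_rot: [1.235, 1.194, -1.231]
contact_force: [-2.2, -0.3, 6.2]
gripper_width: 0.0461
```

Emit:
carry_out(increments="0.001 0 0 0 0 0 0.046;0.002 0 0 0 0 0 0.046;0.003 0 0 0 0 0 0.046")

```text
clock: 23.35
eef_pos: [0.5272, 0.1124, 0.1246]
tool_rot: [1.235, 1.193, -1.232]
contact_force: [-2.2, -2.6, 6.8]
gripper_width: 0.0463
```

Emit:
carry_out(increments="0.001 0 0 0 0 0 0.046;0.002 0 0 0 0 0 0.046;0.002 0 0 0 0 0 0.046")

```text
clock: 23.65
eef_pos: [0.5272, 0.1122, 0.1225]
tool_rot: [1.234, 1.192, -1.232]
contact_force: [-1.6, -1.4, 7.2]
gripper_width: 0.0456
```

Emit:
carry_out(increments="0.0007 0 0 0 0 0 0.046;0.0014 0 0 0 0 0 0.046;0.0014 0 0 0 0 0 0.046")

```text
clock: 23.95
eef_pos: [0.5272, 0.1121, 0.1218]
tool_rot: [1.234, 1.192, -1.232]
contact_force: [-4.2, -3.8, 11.5]
gripper_width: 0.0463
```

Emit:
carry_out(increments="0.0007 0 0 0 0 0 0.046;0.0007 0 0 0 0 0 0.046")

```text
clock: 24.15
eef_pos: [0.5273, 0.112, 0.1215]
tool_rot: [1.234, 1.192, -1.232]
contact_force: [-5.1, -3.2, 15.7]
gripper_width: 0.0459
```

Emit:
carry_out(increments="0.0006 0 0 0 0 0 0.046;0.0006 0 0 0 0 0 0.046")

```text
clock: 24.35
eef_pos: [0.5273, 0.112, 0.1213]
tool_rot: [1.235, 1.191, -1.232]
contact_force: [-6.0, -2.9, 18.0]
gripper_width: 0.0459
```

Emit:
carry_out(increments="-0.003 0 0 0 0 0 0.046;-0.02 0 0 0 0 0 0.046;-0.06 0 0 0 0 0 0.046;-0.1 0 0 0 0 0 0.046;-0.14 0 0 0 0 0 0.046;-0.14 0 0 0 0 0 0.046;-0.14 0 0 0 0 0 0.046")

```text
clock: 25.05
eef_pos: [0.5277, 0.1128, 0.2601]
tool_rot: [1.236, 1.192, -1.23]
contact_force: [0.1, 0.0, -0.7]
gripper_width: 0.0459
```

Run:
```python
from h import *
from rig import manip
f=manip.grab_frame("scene"); np.savez("scene6.npz",**f); inc(loc(-57,260),-.033)
for z in (.040,.032):
    W=place(A,box(.03,.05,z,z+.06))
    m,iq,nr,st=edge(f,W[5],W[7],half=2.5,trim=.1); print("top +x edge",z,round(m,2),round(iq,2)); m,iq,nr,st=edge(f,W[1],W[5],half=2.5,trim=.1); print("top -y edge",z,round(m,2),round(iq,2))
q=(proj(f,W)-[242,65]+.5)*5-.5
g=cv2.resize(f["pixels"][65:185,242:362],(600,600),interpolation=cv2.INTER_CUBIC)
for a,b in ((1,5),(5,7)): cv2.line(g,tuple(np.round(q[a]).astype(int).tolist()),tuple(np.round(q[b]).astype(int).tolist()),(0,0,255),1)
cv2.imwrite("pics/s8.png",g)
```

```text
t 25.1 pos [0.5269 0.1126 0.2587] F [ 0.7 -1.  -0.4] w 0.0459 q6 1.81
inc [-0.0012 -0.0004 -0.0074] [ 0.02 -0.07 -0.05]
top +x edge 0.04 1.3 0.4
top -y edge 0.04 0.35 2.83
top +x edge 0.032 -1.0 0.4
top -y edge 0.032 -1.35 3.13
```

View pics/s8.png

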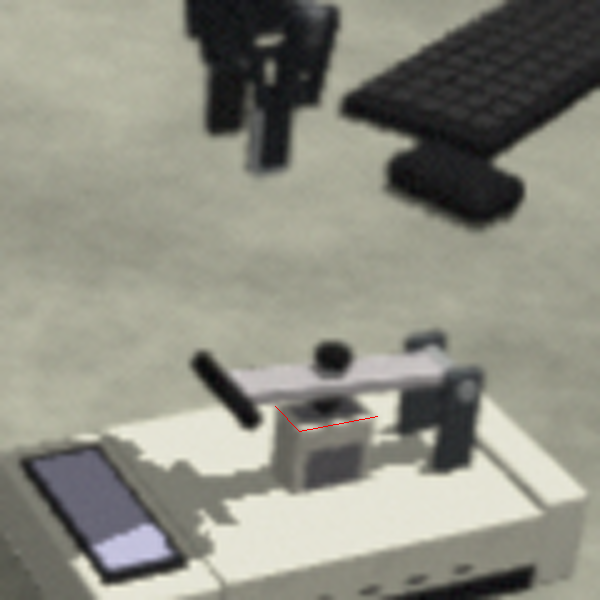

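Run:
```python
from h import *
for c in ("scene4","scene5","scene6"):
    f=cam(c)
    for z in (.040,.036,.032):
        W=place(A,box(.03,.05,z,z+.06)); out=[]
        for a,b in ((5,7),(1,5)):
            m,iq,nr,st=edge(f,W[a],W[b],half=1.8,trim=.08); out+=[round(float(m),2),round(float(iq),2),round(float(st),1)]
        print(c,z,out)
# profile down the +x face at local y=-20
for c in ("scene4","scene6"):
    f=cam(c); g=f["pixels"].astype(float).mean(2)
    for y in (-.021,.021):
        zs=np.arange(.104,.05,-.002); q=proj(f,place(A,np.c_[np.full(len(zs),.015),np.full(len(zs),y),zs])); print(c,y,map_coordinates(g,[q[:,1],q[:,0]],order=1).astype(int).tolist())
f=cam("scene6")
for t in (.03,.06,.09,.12,.15,.18,.22):
    p=np.array(loc(75-140*np.cos(t),106+140*np.sin(t))); d=np.array([.035,-.0012,0]); print(t,((proj(f,[p-d,p+d])-[242,65]+.5)*5).round().tolist())
```

```text
scene4 0.04 [-0.85, 0.98, 3.2, -0.85, 2.2, 1.9]
scene4 0.036 [-0.9, 0.53, 2.6, -0.45, 2.23, 0.9]
scene4 0.032 [-1.2, 2.6, 1.5, -0.5, 1.93, 0.8]
scene5 0.04 [-1.0, 0.3, 5.7, -0.85, 2.1, 2.2]
scene5 0.036 [-0.65, 0.4, 2.7, -0.15, 2.43, 1.9]
scene5 0.032 [-1.2, 0.1, 1.5, -0.7, 2.13, 2.4]
scene6 0.04 [1.1, 0.23, 4.4, -0.15, 1.23, 1.6]
scene6 0.036 [0.1, 0.3, 5.2, -0.3, 1.9, 2.0]
scene6 0.032 [-1.0, 0.3, 5.2, -0.6, 2.23, 1.6]
scene4 -0.021 [89, 106, 119, 120, 119, 119, 119, 119, 119, 115, 110, 110, 110, 109, 109, 109, 109, 109, 110, 110, 111, 112, 113, 116, 118, 119, 119]
scene4 0.021 [213, 209, 184, 164, 158, 155, 152, 150, 150, 153, 152, 150, 152, 152, 149, 146, 142, 144, 146, 149, 149, 147, 144, 142, 143, 145, 147]
scene6 -0.021 [63, 66, 75, 97, 139, 189, 159, 136, 126, 121, 118, 118, 117, 115, 116, 118, 116, 114, 113, 114, 116, 115, 115, 113, 116, 120, 142]
scene6 0.021 [216, 222, 220, 213, 194, 184, 183, 170, 158, 148, 142, 139, 143, 144, 140, 132, 123, 121, 120, 119, 118, 118, 117, 119, 128, 135, 142]
0.03 [[199.0, 374.0], [253.0, 434.0]]
0.06 [[200.0, 367.0], [254.0, 428.0]]
0.09 [[201.0, 361.0], [255.0, 421.0]]
0.12 [[202.0, 354.0], [256.0, 414.0]]
0.15 [[203.0, 347.0], [257.0, 408.0]]
0.18 [[205.0, 341.0], [259.0, 401.0]]
0.22 [[207.0, 332.0], [262.0, 392.0]]
```

```bash
python3 -c "
from rig import manip
print(manip.job_done())"
```

```text
the job is handed in; nothing more can be done
None
```

The cartridge is in the cradle pocket with the clamp shut on it, but I broke the 25 N limit once along the way.

- **Limit broken:** On the first attempt to lower it, the cartridge landed on the deck or the pocket's edge. I had sent two downward moves without checking the force between them, and the wrist reading reached 42 N (the first of the two had already read 13 N). I backed off, and the cartridge had slipped about 1.5 mm in the grip. After several light trial contacts (up to about 8 N) I corrected my pocket estimate by about 1–3 mm. The cartridge then went in with no measurable force, and I let go of it about 1 mm above the connector.

- **Clamp:** I pushed the handle over, then pressed it down in small steps. The force stayed around 4–7 N while the cartridge was being driven. After about 15 mm of handle travel (roughly the expected 0.11 rad) it rose from 7 to 18 N over about 1 mm, which I took as the hard stop. I then lifted clear.

- **Last checks:** The final picture shows the clamp shut at about 0.11 rad with the gripper well clear. The cartridge top sits about 7.3 mm lower than before, against a nominal 8 mm, with about 0.7 mm uncertainty in that reading. So home rests mainly on the force rise. I did not re-check the bystanders at the end, but nothing in the moves went near them. The job was handed in at about 25 s.

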